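# Lock the test tray: find the thread, start the lock screw, keep hold

### The arm

A 6-joint arm with a two-finger parallel gripper is mounted at the origin on the work surface. World frame = base frame: x ahead of the robot, y to its left, z up, the work surface at z = 0. Lengths are in m, angles in rad, forces in N, time in s.
With the tool pointing down it reaches from about 0.25 to 0.8 m from the base axis. Payload 8.5 kg.
Tool frame: the origin (TCP) lies midway between the tips of the shut fingers; the grasp point (between the pads) lies r.grasp_offset behind it (r.grasp_offset is the distance from the TCP to the grasp point, in m); y points along the fingers, x is the direction in which the jaws open and shut, and the axes are right-handed (so a half turn about y gives the same grasp; the last joint's range is limited). The gripper opens to 85 mm and grips with 20 to 120 N. Pads are 22 mm wide; open, the fingers measure 114 mm over their backs; the gripper's body (76 mm by 85 mm) begins 54 mm behind the grasp point. The pads swing forward as they close: fully open they stand 13 mm farther back than shut.
Start: joints at [-1.183, 0.238, -0.013, 1.319, 0, 1.571], TCP at [0.199, -0.486, 0.231] pointing down, gripper open.
Joint ranges: [-2.66, 2.66], [-1.03, 1.9], [-1.14, 1.46], [-1.82, 2.27], [-1.45, 1.34], [-3.14, 3.14]. Speed limits (rad/s): [2.22, 2.22, 2.79, 3.14, 3.14, 3.14].

### API

Orientations are given as a rotation vector (axis times angle).
In Python, from station import status, capture, camera_model, ticket, r gives the robot as it stands. The module is installed in compiled form; this text tells all that it offers.
- The arm moves only by the shell command python3 -m pendant 'ROWS' [FORCE]. ROWS is JSON, a list that holds one entry, the list of rows, each a list of 7 numbers: the shift along the tool's x, y, z in mm, then the turn, a rotation vector about the tool's x, y, z in rad, then the finger opening in mm, from 0 to 85.4. A call has 1 to 5 rows; each row shifts and turns the commanded pose from where the row before left it, along the tool's axes as they then stand; what a row does not reach is not made up. A row lasts 1/8 s, in which the tool goes at most 62.5 mm and 10.7 degrees, less where a joint would pass 70% of its speed; a pose out of reach is approached as far as the arm can. A call with a gripper value outside its range is refused whole. The fingers move at their own pace and stop on an object; FORCE is the grip in N (left out, the last holds). Time passes only in rows, so rows that do not move let the fingers close. It gives the time, the measured TCP pose, the force and the opening at its end, in the units of the state.
- status.state(): the state, without advancing time (a new reading comes with each control period).
- capture(name): name is "side" or "top" or "wrist"; returns the picture (420x560x3 uint8, red, green, blue); there is no depth.
- camera_model(name): a dict with "mtx" (3x3 intrinsics, pixels), "extrinsics" (4x4, takes a point from camera to world coordinates); the wrist camera has in their place "mount" (4x4, takes a point from camera to tool coordinates, whose origin is the TCP and whose axes are the tool frame's). Camera axes: x right, y down, z forward; pixel columns grow to the right and rows downward; lengths in m; the calibration is good to about 2 mm. A picture is of the moment at which its call begins: read the wrist's pose just before it. camera_model takes no time and is no camera call.
- ticket.finish_job(): hands the job in, once; it reports no verdict.
The state is a dict: "clock": time; "joint_positions": joint angles; "joint_velocities": joint speeds; "joint_efforts": joint torques, N m; "eef_pos": TCP position; "eef_rot": TCP orientation; "wrist_force": force on the tool from outside, world axes, zero at the start; "torque": the same for the moment, N m; "opening": finger opening in m.
Only numpy, scipy, OpenCV 4.12 (cv2) and the standard library are available. Lean on these libraries where they do the work, as an engineer would, in place of code of your own. Each camera call takes 0.05 s, during which the arm holds its last target. There are 200 camera calls.

### The job

Pull the tray of the board-test unit out to its stop, then start the lock screw on the unit's top by hand: turn its knob backward (anticlockwise from above) until the spindle drops into the thread, then forward one full turn. Finish still gripping the knob, with the screw started and the tray at its stop, and leave everything else on and around the unit where it is.

Things in the scene. Friction and masses are not known exactly. Their poses are not given: they have to be found in the camera images.
- unit: Grey sheet-metal board-test unit, 240 (x) x 260 (y) x 100 mm tall, fixed to the table. Origin: centre of its underside; its -x side is the front, towards the robot, z up. A flat tray slides out of the front along the unit's -x. On its top, 65 mm behind the front and 60 mm to the -y side of the middle, stands the lock screw with its knob.
- tray (a joint): How far the tray is pulled out of the unit, m: 0 is fully in, 0.100 is the stop. It starts partly or fully in, slides with about 2 N of friction and stays where it is left.
- tray_pull (a point): Centre of the tray's pull, a black block 20 mm wide (unit's y), 36 mm long (x), 26 mm tall, 52 mm above the table. A 12 mm wide neck joins it to the tray front (62 mm tall, 36 mm behind this point). Pinch it on the sides facing the unit's y; nothing stands beside or above it. Axes as the unit's; moves with the tray, -x being outward.
- knob_grip (a point): Centre of the lock screw's round black knob: 38 mm across, 22 mm tall, 131 mm above the table and 31 mm above the unit's top (a 34 mm collar, 8 mm tall, is below it). Turns about the vertical at constant height, 0.03 N m of friction, stays where left; grip it at any yaw. Forward is clockwise from above. x points to the light mark on its top.
- spindle (a joint): How far the spindle has gone down, m. 0: rides on the boss's rim. With the tray at its stop, turning backward 0.15 to 0.4 turn (unknown) drops it suddenly by 6 mm. From there forward turning screws it down 6 mm a turn (about 0.012 after one turn); further backward lifts it as much. Turned forward without the drop, or with the tray not at its stop, it never enters.
- spindle_top (a point): Top centre of the lock screw's steel spindle, 10 mm thick, pressed down through the knob by a spring of 3 N. It stands 24 mm out of the knob's top face before the drop, about 18 mm after it and about 12 mm after one turn more; z up.
- solder: grey solder reel, ring 56 mm across and 40 mm tall with a 20 mm hole, standing on the +y side of the unit's top; a bystander (origin: centre of its underside)
- flux: small white jar with black cap, 36 mm across, 45 mm tall, on the rear of the unit's top; a bystander (origin: centre of its underside)
- driver: screwdriver with orange handle lying on the table; a bystander (origin: on its underside)
- wrench: steel wrench, 130 mm long, lying on the table; a bystander (origin: on its underside)
- brush: wooden-handled brush, 160 mm long, lying on the table; a bystander (origin: on its underside)
- bin: open black plastic parts bin, 110 x 80 x 45 mm, on the table; a bystander (origin: centre of its underside)
- pcb: loose green circuit board, 90 x 60 mm, about 15 mm tall, on the table; a bystander (origin: centre of its underside)

How it is judged:
On the way, in this order (a step that is already met when the one before it is completed fails the run):
1. the tray is out at its stop (value of joint tray above 0.094 m), for 0.2 s.
2. the knob was turned backward and the spindle has dropped into the thread start (value of joint spindle above 0.0035 m and value of joint tray above 0.094 m), for 0.15 s.
3. the screw has been turned forward about one turn (spindle 10.3 to 13.7 mm down) (value of joint spindle between 0.0103 and 0.0137 m), for 0.2 s.
At the end, for the whole second after the job is handed in: The fingers are still gripping the knob (more than 2 N) and it is at rest, the screw is screwed in one turn from its thread drop (spindle 12 mm down, plus or minus 1.7 mm, that is a bit over a quarter turn either way), and the tray is at its stop (pulled out more than 94 of 100 mm) (all of step 3 and value of joint tray above 0.094 m and contact force between the fingers and knob above 2 N and angular speed of knob below 0.15 rad/s); the arm keeps its last pose, push and grip.
It fails at once if the solder reel or jar on the unit was shifted more than 30 mm (distance of any of solder, flux from where it was at the start of the episode above 0.03 m).
It fails at once if a tool on the table was shifted more than 30 mm (distance of any of driver, wrench, brush from where it was at the start of the episode above 0.03 m).
It fails at once if the parts bin or loose board was shifted more than 30 mm (distance of any of bin, pcb from where it was at the start of the episode above 0.03 m).
It also fails if it takes over 72 s, if anything falls off the work surface, if the arm or the gripper's body presses on something with over 40 N, if the wrist force passes 120 N, or if a joint passes its speed limit or range.

## Working session

There is one attempt and no reset: what is moved stays moved. The work goes in short steps, Python scripts to look and compute and a shell command to move; the robot and the scene stay as the last step left them, time stands still between calls to the robot, and variables do not carry over. Pictures are saved under pics/ and viewed, about 8 in all and at most 12, crops included, and the job is handed in when it is done.

```bash
mkdir -p pics
python3 - <<'E'
from station import status, capture, camera_model, r
import cv2,numpy as np
s=status.state();print(s['clock'],s['eef_pos'],s['eef_rot'],s['opening'],r.grasp_offset)
for n in('side','top','wrist'):
    m=camera_model(n);print(n,{k:np.round(v,4).tolist() for k,v in m.items()})
a=capture('top');b=capture('side')
cv2.imwrite('pics/top.png',a[...,::-1]);cv2.imwrite('pics/side.png',b[...,::-1])
E
```

```text
0.0 [ 0.19835985 -0.48561606  0.23065813] [-1.36721112  0.91986587 -0.91786143] 0.08523612673680088 0.0187
side {'mtx': [[543.867, 0.0, 287.5876], [0.0, 543.867, 209.4231], [0.0, 0.0, 1.0]], 'extrinsics': [[-0.9642, -0.1602, 0.2112, 0.2952], [-0.2639, 0.5049, -0.8219, 1.0873], [0.025, -0.8482, -0.5291, 0.8144], [0.0, 0.0, 0.0, 1.0]]}
top {'mtx': [[427.1979, 0.0, 279.3992], [0.0, 427.1979, 205.1065], [0.0, 0.0, 1.0]], 'extrinsics': [[0.0198, -0.9985, 0.0503, 0.4874], [-0.9998, -0.0195, 0.0069, 0.012], [-0.0059, -0.0504, -0.9987, 1.4368], [0.0, 0.0, 0.0, 1.0]]}
wrist {'mtx': [[331.4825, 0.0, 276.34], [0.0, 331.4825, 206.3186], [0.0, 0.0, 1.0]], 'mount': [[1.0, -0.0001, 0.0004, 0.0008], [-0.0004, -0.3156, 0.9489, -0.1411], [0.0, -0.9489, -0.3156, 0.0804], [0.0, 0.0, 0.0, 1.0]]}
```

View pics/top.png

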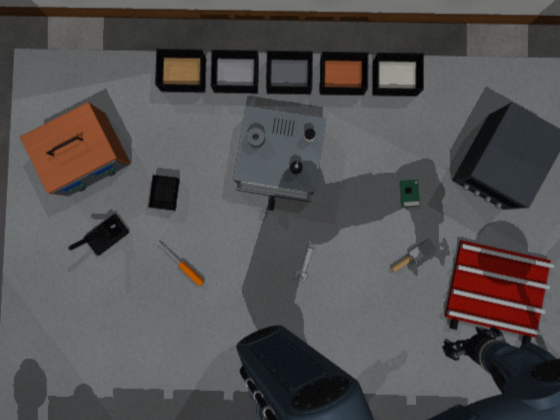

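View pics/side.png

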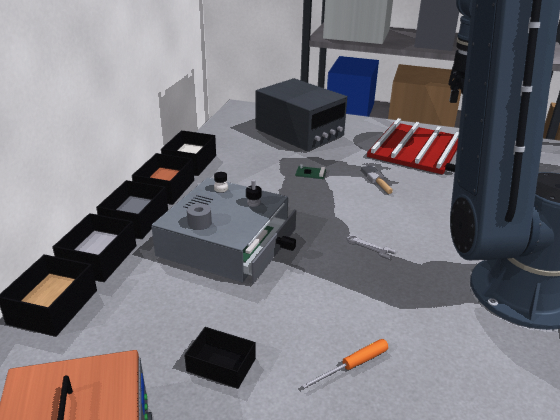

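The top view shows the unit around (280,150) with the pull at (271,203) and the knob at about (296,167). The side view shows the tray slightly out, with the pull at (287,242) and the knob at (254,195). I'll zoom in for yaw and positions.

Run:
```python
import cv2
a=cv2.imread('pics/top.png')[90:220,215:345];b=cv2.imread('pics/side.png')[150:290,145:305]
a=cv2.resize(a,(400,400),interpolation=2);b=cv2.resize(b,(400,350),interpolation=2)
b=cv2.copyMakeBorder(b,0,50,0,0,0)
cv2.imwrite('pics/z.png',cv2.hconcat([a,b]))
```

```text
(no output)
```

View pics/z.png

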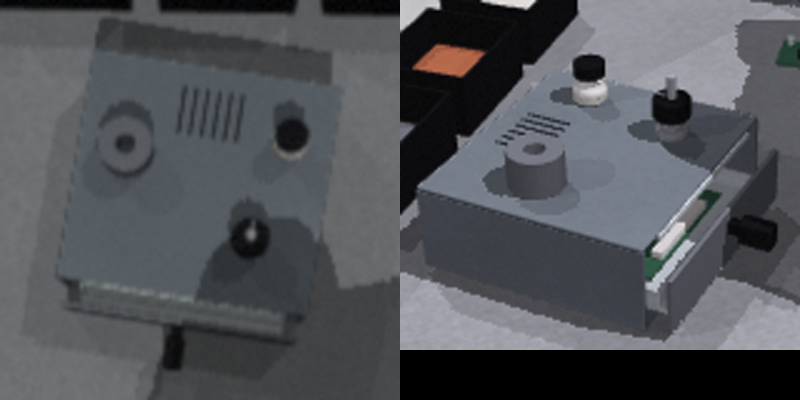

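The zoom shows the unit's top corners at (58,277), (310,315), (342,85) and (95,50). The knob is at (249,237) and the pull at (175,350), and the tray is partly out.

```bash
cat > h.py <<'E'
import numpy as np
from station import status,camera_model
from scipy.spatial.transform import Rotation as R
def ray(n,px,st=None):
    m=camera_model(n)
    if n=='wrist':
        T=np.eye(4);T[:3,:3]=R.from_rotvec(st['eef_rot']).as_matrix();T[:3,3]=st['eef_pos'];E=T@m['mount']
    else:E=np.array(m['extrinsics'])
    d=E[:3,:3]@np.linalg.inv(m['mtx'])@[px[0],px[1],1]
    return E[:3,3],d
def atz(n,px,z,st=None):
    o,d=ray(n,px,st);return o+d*(z-o[2])/d[2]
E
python3 - <<'E'
from h import *
k=400/130
f=lambda u,v:(215+u/k-.5,90+v/k-.5)
C=[atz('top',f(*p),.1) for p in[(58,277),(310,315),(342,85),(95,50)]]
FL,FR,RR,RL=C
print(np.round(C,3).tolist())
for a,b in((FL,RL),(FR,RR)):print('x len/yaw',np.linalg.norm(b-a),np.degrees(np.arctan2(*(b-a)[[1,0]])))
for a,b in((FR,FL),(RR,RL)):print('y len/yaw',np.linalg.norm(b-a),np.degrees(np.arctan2(*(b-a)[[1,0]]))-90)
c=np.mean(C,0);print('centre',c)
print('knob top z.142',atz('top',f(249,237),.142),'side',atz('side',(145+271/2.5,150+108/2.5),.131))
print('pull z.065',atz('top',f(175,350),.065),'side',atz('side',(145+352/2.5,150+232/2.5),.052))
s=status.state();print(R.from_rotvec(s['eef_rot']).as_matrix().round(3).tolist(),s['clock'])
for y in(-8,-9,-10):
    t=np.radians(y);Rz=np.array([[np.cos(t),-np.sin(t)],[np.sin(t),np.cos(t)]]);print(y,c[:2]+Rz@[-.055,-.06])
E
```

```text
[[0.632, 0.168, 0.1], [0.599, -0.09, 0.1], [0.836, -0.12, 0.1], [0.868, 0.135, 0.1]]
x len/yaw 0.23788219170872765 -7.784333934624685
x len/yaw 0.23959113521071448 -6.995907776862697
y len/yaw 0.26022488549559 -7.4984729498928
y len/yaw 0.2569421598167326 -7.1187862539922975
centre [0.73385491 0.02326017 0.1       ]
knob top z.142 [ 0.67132216 -0.0255729   0.142     ] side [ 0.66918029 -0.02198391  0.131     ]
pull z.065 [0.56199066 0.04738391 0.065     ] side [0.56345654 0.05107983 0.052     ]
[[0.378, -0.0, 0.926], [-0.926, 0.001, 0.378], [-0.001, -1.0, 0.0]] 0.1
-8 [ 0.67103978 -0.02850139]
-9 [ 0.67014598 -0.02739723]
-10 [ 0.66927159 -0.02627764]
```

Two independent measurements agree: yaw is about -7.4°, the knob is near (0.670,-0.026) and the pull near (0.563,0.049). Side lengths come out at 238 and 260 mm, which matches the given size. Next I move over the pull.

```bash
python3 -m pendant '[[[-30,0,45,0,0,0,85],[-30,0,45,0,0,0,85],[-30,0,45,0,0,0,85],[-30,0,45,0,0,0,85],[-30,0,45,0,0,0,85]]]' 
python3 -m pendant '[[[-30,0,45,0,0,0,85],[-30,0,45,0,0,0,85],[-30,0,45,0,0,0,85],[-30,0,45,0,0,0,85],[-30,0,45,0,0,0,85]]]' 
python3 -m pendant '[[[-30,0,45,0,0,0,85],[-27,0,45,0,0,0,85],[0,0,0,0,0.13,0,85],[0,0,0,0,0.13,0,85],[0,0,0,0,0.13,0,85]]]' 
python3 -m pendant '[[[0,0,0,0,0.13,0,70],[0,0,0,0,0,0,70]]]'
python3 - <<'E'
from h import *
from station import capture
import cv2
s=status.state();a=capture('wrist');cv2.imwrite('pics/w1.png',a[...,::-1])
M=R.from_rotvec(s['eef_rot']).as_matrix()
np.savez('w1.npz',p=s['eef_pos'],r=s['eef_rot'])
print(s['clock'],s['eef_pos'],M.round(3).tolist(),np.round(s['joint_positions'],3))
E
```

```text
clock: 0.72
eef_pos: [0.3507, -0.2605, 0.2312]
eef_rot: [-1.368, 0.919, -0.919]
wrist_force: [0.5, -0.5, -0.4]
opening: 0.0851
clock: 1.35
eef_pos: [0.5023, -0.0364, 0.2311]
eef_rot: [-1.368, 0.919, -0.919]
wrist_force: [-0.0, -1.0, 0.6]
opening: 0.085
clock: 1.98
eef_pos: [0.5641, 0.0265, 0.2307]
eef_rot: [-1.213, 1.193, -1.167]
wrist_force: [-0.2, 0.6, -0.6]
opening: 0.0851
clock: 2.22
eef_pos: [0.5625, -0.0109, 0.2309]
eef_rot: [-1.156, 1.266, -1.205]
wrist_force: [-0.0, 0.2, 0.4]
opening: 0.0704
2.225 [ 0.56249277 -0.01086715  0.23091872] [[-0.044, -0.002, 0.999], [-0.998, 0.047, -0.044], [-0.047, -0.999, -0.005]] [-0.045  0.307  0.08   1.349  0.047  3.141]
```

View pics/w1.png

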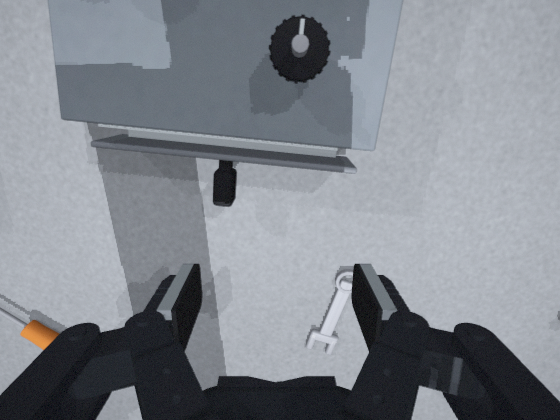

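The wrist joint hit its limit (q6=3.14) and the tool tilted by about 2.7°, so I'll use the opposite yaw instead. The picture shows the pull's top at about (225,185), the knob at (300,47) and the light mark at (303,22).

```bash
cat >> h.py <<'E'
def plan(yawdeg,pos):
    "level rotvec, then yaw (rad about tool y), then shift (mm) in the final tool axes"
    s=status.state();Q=R.from_rotvec(s['eef_rot']);M=Q.as_matrix()
    y=np.radians(yawdeg);F=lambda y:np.array([[np.cos(y),0,-np.sin(y)],[np.sin(y),0,np.cos(y)],[0,-1,0]])
    F=lambda y:np.column_stack([[np.cos(y),np.sin(y),0],[0,0,-1],[-np.sin(y),np.cos(y),0]])
    y0=np.arctan2(M[1,0],M[0,0])
    lev=(Q.inv()*R.from_matrix(F(y0))).as_rotvec()
    print('t',round(s['clock'],2),'pos',np.round(s['eef_pos'],4),'yaw',np.degrees(y0).round(2),'level',lev.round(4),'turn y',round(-(y-y0),4),
     'shift mm',(F(y).T@(np.array(pos)-s['eef_pos'])*1e3).round(1),'q',np.round(s['joint_positions'],2),'F',np.round(s['wrist_force'],1),'op',round(s['opening']*1e3,1))
E
sed -i '/-np.sin(y)\],\[np.sin(y),0/s/;F=.*//' h.py
python3 - <<'E'
from h import *
d=np.load('w1.npz');st=dict(eef_pos=d['p'],eef_rot=d['r'])
w=lambda u,v,z:atz('wrist',(u,v),z,st).round(4)
print('pull',w(225,170,.065),w(225,195,.065),'knob',w(300,47,.142),'sp',w(300,43,.166))
a,b=w(62,119,.1),w(375,150,.1);print('front',a,b,np.linalg.norm(a-b),np.degrees(np.arctan2(*(a-b)[[1,0]]))-90)
plan(82.6,(.563,.049,.2))
E
```

```text
pull [0.5785 0.0438 0.065 ] [0.5538 0.0461 0.065 ] knob [ 0.6715 -0.0276  0.142 ] sp [ 0.6706 -0.027   0.166 ]
front [0.6328 0.1667 0.1   ] [ 0.5981 -0.0873  0.1   ] 0.25635929864157453 -7.779258197006342
t 2.27 pos [ 0.5626 -0.0099  0.231 ] yaw -92.42 level [ 0.0043  0.0001 -0.0468] turn y -3.0547 shift mm [58.4 31.   7.2] q [-0.04  0.31  0.08  1.35  0.05  3.14] F [-0.1 -0.7  0.9] op 69.8
```

```bash
python3 -m pendant '[[[0,0,0,0,0,-0.0468,70],[0,0,0,0,-0.18,0,70],[0,0,0,0,-0.18,0,70],[0,0,0,0,-0.18,0,70],[0,0,0,0,-0.18,0,70]]]' >/dev/null
python3 -m pendant '[[[0,0,0,0,-0.18,0,70],[0,0,0,0,-0.18,0,70],[0,0,0,0,-0.18,0,70],[0,0,0,0,-0.18,0,70],[0,0,0,0,-0.18,0,70]]]' >/dev/null
python3 -m pendant '[[[0,0,0,0,-0.18,0,70],[0,0,0,0,-0.18,0,70],[0,0,0,0,-0.18,0,70],[0,0,0,0,-0.18,0,70],[0,0,0,0,-0.18,0,70]]]' >/dev/null
python3 -m pendant '[[[0,0,0,0,-0.18,0,70],[0,0,0,0,-0.18,0,70],[0,0,0,0,-0.175,0,70],[0,0,0,0,0,0,50]]]'
python3 -c "
from h import *;plan(82.6,(.563,.0472,.034))"
```

```text
clock: 4.65
eef_pos: [0.5625, -0.0148, 0.2312]
eef_rot: [-1.255, -1.123, 1.121]
wrist_force: [-0.2, -0.1, 0.7]
opening: 0.053
t 4.65 pos [ 0.5625 -0.0148  0.2312] yaw 83.35 level [-0.0044  0.      0.0052] turn y 0.0131 shift mm [ 61.5 197.2   7.5] q [-0.03  0.31  0.08  1.35  0.01  0.09] F [-0.2 -0.1  0.7] op 53.0
```

```bash
python3 -m pendant '[[[30,0,4,-0.0044,0.013,0.005,50],[31,0,4,0,0,0,50],[0,50,0,0,0,0,50],[0,50,0,0,0,0,50],[0,50,0,0,0,0,50]]]'
python3 -m pendant '[[[0,25,0,0,0,0,50],[0,21,0,0,0,0,50],[0,0,0,0,0,0,50]]]'
python3 - <<'E'
from h import *
from station import capture
import cv2
plan(82.6,(.563,.0472,.034))
a=capture('wrist');b=capture('side')[150:290,165:395]
b=cv2.resize(b,(560,341))[:, :]
cv2.imwrite('pics/w2.png',cv2.resize(cv2.vconcat([a[150:],b]),None,fx=.97,fy=.97)[...,::-1])
E
```

```text
clock: 5.28
eef_pos: [0.5621, 0.0466, 0.0802]
eef_rot: [-1.27, -1.112, 1.11]
wrist_force: [0.9, 0.3, -0.1]
opening: 0.0501
clock: 5.65
eef_pos: [0.5609, 0.0463, 0.0341]
eef_rot: [-1.267, -1.109, 1.113]
wrist_force: [-0.2, 0.4, 0.8]
opening: 0.0503
t 5.65 pos [0.5609 0.0463 0.0341] yaw 82.43 level [-0.0029 -0.     -0.0005] turn y -0.003 shift mm [ 1.2  0.1 -2. ] q [ 0.08  0.44 -0.25  0.88  0.    0.21] F [-0.2  0.4  0.8] op 50.3
```

View pics/w2.png

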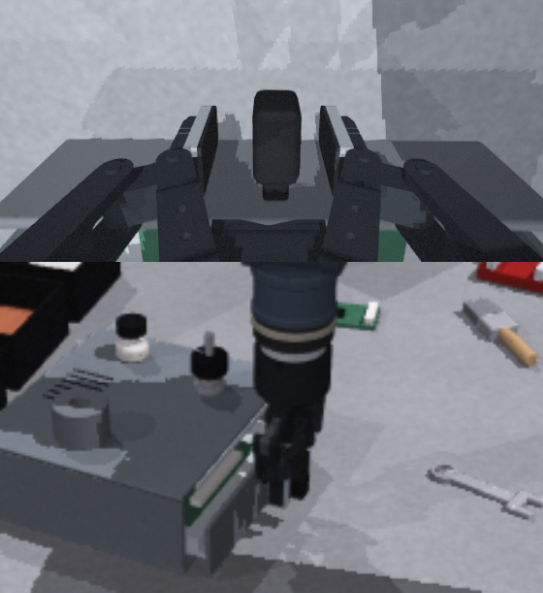

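The pull sits centred between the pads, at about x=276 with the pads at 215 and 320. Closing and pulling now.

```bash
python3 -m pendant '[[[1,0,0,0,0,0,10],[0,0,0,0,0,0,10],[0,0,0,0,0,0,10],[0,0,0,0,0,0,10]]]' 40
python3 -m pendant '[[[0,0,12,0,0,0,10],[0,0,12,0,0,0,10],[0,0,12,0,0,0,10],[0,0,12,0,0,0,10],[0,0,12,0,0,0,10]]]'
python3 -m pendant '[[[0,0,4,0,0,0,10],[0,0,4,0,0,0,10],[0,0,4,0,0,0,10],[0,0,0,0,0,0,10]]]'
python3 -c "
from h import *;plan(82.6,(.563,.0472,.034))"
```

```text
clock: 6.25
eef_pos: [0.5636, 0.0492, 0.0369]
eef_rot: [-1.266, -1.118, 1.109]
wrist_force: [1.1, 11.8, 3.4]
opening: 0.0193
clock: 6.88
eef_pos: [0.5054, 0.0572, 0.0369]
eef_rot: [-1.267, -1.121, 1.107]
wrist_force: [7.5, 14.0, -2.3]
opening: 0.0191
clock: 7.38
eef_pos: [0.4925, 0.059, 0.0369]
eef_rot: [-1.265, -1.119, 1.108]
wrist_force: [1.8, 15.8, 3.5]
opening: 0.0195
t 7.38 pos [0.4925 0.059  0.0369] yaw 82.64 level [ 0.0031 -0.      0.0063] turn y 0.0007 shift mm [ -2.6   2.9 -71.4] q [ 0.12  0.34 -0.42  0.81  0.01  0.24] F [ 1.8 15.8  3.5] op 19.5
```

```bash
for i in 1; do python3 -m pendant '[[[-1,0,3,0,0,0,10],[0,0,3,0,0,0,10],[0,0,0,0,0,0,10]]]'; done
python3 -m pendant '[[[0,0,3,0,0,0,10],[0,0,3,0,0,0,10],[0,0,0,0,0,0,10]]]'
python3 -m pendant '[[[0,0,3,0,0,0,10],[0,0,3,0,0,0,10],[0,0,0,0,0,0,10]]]'
```

```text
clock: 7.75
eef_pos: [0.4904, 0.0593, 0.037]
eef_rot: [-1.269, -1.125, 1.104]
wrist_force: [16.3, 18.6, -13.6]
opening: 0.0191
clock: 8.12
eef_pos: [0.4897, 0.0595, 0.0376]
eef_rot: [-1.277, -1.13, 1.1]
wrist_force: [35.1, 13.0, -28.5]
opening: 0.0191
clock: 8.5
eef_pos: [0.4871, 0.0599, 0.0387]
eef_rot: [-1.282, -1.133, 1.097]
wrist_force: [42.7, 8.9, -26.8]
opening: 0.0195
```

The force rise to 35–40 N with the motion stalled near x=0.490 shows the tray is at its stop, after about 73 mm of travel. I'll relieve the tension, release, rise and check.

```bash
python3 -m pendant '[[[0,0,-5,0,0,0,10],[0,0,-3,0,0,0,10],[0,0,0,0,0,0,10],[0,0,0,0,0,0,60],[0,0,0,0,0,0,60]]]'
python3 -m pendant '[[[0,0,0,0,0,0,60],[0,0,0,0,0,0,60],[0,-40,0,0,0,0,80],[0,-50,0,0,0,0,80],[0,-50,0,0,0,0,80]]]'
python3 -m pendant '[[[0,-50,0,0,0,0,80],[0,-15,0,0,0,0,80],[0,0,0,0,0,0,80]]]'
python3 - <<'E'
from h import *
from station import capture
import cv2
plan(82.6,(.6705,-.027,.20))
a=capture('side')[150:290,165:395]
b=capture('top')[90:230,215:375]
cv2.imwrite('pics/z2.png',cv2.hconcat([cv2.resize(a,(460,280)),cv2.resize(b,(320,280))])[...,::-1])
E
```

```text
clock: 9.12
eef_pos: [0.4807, 0.0564, 0.0358]
eef_rot: [-1.268, -1.113, 1.113]
wrist_force: [0.5, -0.2, 0.1]
opening: 0.0545
clock: 9.75
eef_pos: [0.4804, 0.0563, 0.1768]
eef_rot: [-1.267, -1.113, 1.113]
wrist_force: [0.8, 0.3, 0.8]
opening: 0.08
clock: 10.12
eef_pos: [0.4811, 0.0564, 0.2408]
eef_rot: [-1.268, -1.114, 1.112]
wrist_force: [0.2, 1.0, -0.2]
opening: 0.0802
t 10.12 pos [0.4811 0.0564 0.2408] yaw 82.58 level [ 0.0014 -0.      0.0005] turn y -0.0004 shift mm [ -58.4   40.8 -198.6] q [ 0.12  0.16 -0.08  1.32  0.    0.25] F [ 0.2  1.  -0.2] op 80.2
```

View pics/z2.png

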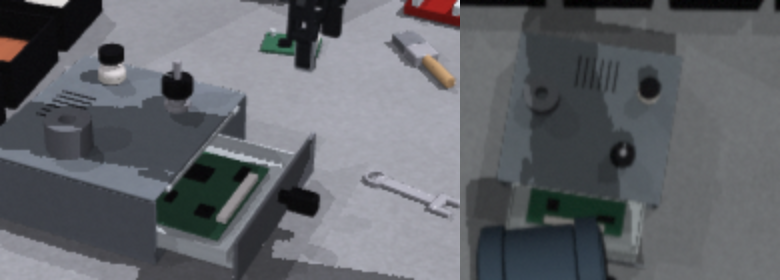

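The tray is clearly far out, with the pull at (300,202) in the left crop, and the bystanders are unmoved. Moving over the knob.

```bash
python3 -m pendant '[[[-14.5,0,-49.5,0,0,0,80],[-14.5,0,-49.5,0,0,0,80],[-14.5,0,-49.5,0,0,0,80],[-14.5,0,-49.5,0,0,0,80],[0,0,0,0,0,0,80]]]'
python3 - <<'E'
from h import *
from station import capture
import cv2
print('pull side',atz('side',(315,251),.052))
plan(82.6,(.6705,-.027,.20))
s=status.state();np.savez('w3.npz',p=s['eef_pos'],r=s['eef_rot'])
a=capture('wrist');cv2.imwrite('pics/w3.png',a[...,::-1])
E
```

```text
clock: 10.85
eef_pos: [0.6713, -0.0282, 0.2357]
eef_rot: [-1.265, -1.108, 1.114]
wrist_force: [-1.0, 0.8, 0.2]
opening: 0.0802
pull side [0.48857864 0.06266045 0.052     ]
t 10.85 pos [ 0.6713 -0.0282  0.2357] yaw 82.48 level [-0.0048 -0.     -0.0005] turn y -0.002 shift mm [ 1.1 35.7  1. ] q [-0.04  0.51  0.41  1.48 -0.    0.09] F [-1.   0.8  0.2] op 80.2
```

View pics/w3.png

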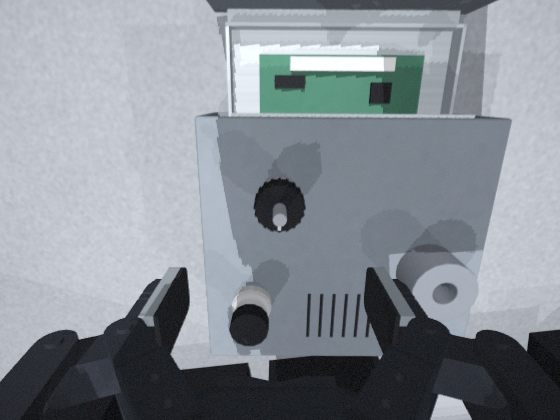

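The knob's top is at about (279,204) and the spindle's top at about (279,212), with the jar at (250,315) and the reel at (437,280).

Run:
```python
from h import *
d=np.load('w3.npz');st=dict(eef_pos=d['p'],eef_rot=d['r'])
w=lambda u,v,z:atz('wrist',(u,v),z,st).round(4)
print('knob',w(279,204,.142),'sp',w(279,211,.166),'jar',w(249,324,.145),'reel',w(445,292,.14))
plan(82.6,(.671,-.027,.112))
```

```text
knob [ 0.666  -0.0267  0.142 ] sp [ 0.6633 -0.0265  0.166 ] jar [ 0.7659 -0.0648  0.145 ] reel [0.7597 0.0987 0.14  ]
t 10.9 pos [ 0.6698 -0.0273  0.2367] yaw 82.52 level [-0.0049 -0.     -0.0002] turn y -0.0014 shift mm [  0.4 124.7  -1.2] q [-0.04  0.5   0.4   1.48  0.    0.09] F [-0.   0.2 -0.9] op 80.2
```

```bash
python3 -m pendant '[[[0,30,2,-0.005,0,0,70],[0,35,0,0,0,0,70],[0,30,0,0,0,0,70],[0,20,0,0,0,0,70],[0,12,0,0,0,0,70]]]'
python3 -m pendant '[[[0,0,0,0,0,0,30],[0,0,0,0,0,0,30],[0,0,0,0,0,0,30],[0,0,0,0,0,0,30]]]' 40
python3 - <<'E'
from h import *
from station import capture
import cv2
plan(82.6,(.668,-.027,.11))
a=capture('wrist');cv2.imwrite('pics/k0.png',a[...,::-1])
E
```

```text
clock: 11.52
eef_pos: [0.6663, -0.0257, 0.1121]
eef_rot: [-1.269, -1.116, 1.113]
wrist_force: [0.3, 0.3, 0.1]
opening: 0.0702
clock: 12.02
eef_pos: [0.6683, -0.0259, 0.1145]
eef_rot: [-1.271, -1.118, 1.11]
wrist_force: [-2.3, 3.4, 5.9]
opening: 0.037
t 12.03 pos [ 0.6683 -0.0259  0.1145] yaw 82.61 level [ 0.0061 -0.      0.001 ] turn y 0.0001 shift mm [-1.1  4.5  0.2] q [-0.04  0.53  0.14  1.17  0.    0.09] F [-2.3  3.4  5.9] op 37.0
```

View pics/k0.png

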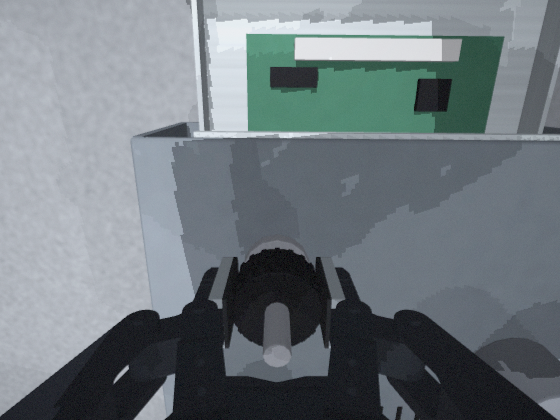

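The knob is gripped with opening 37 mm, and the spindle's top is visible at (277,355). I'll turn backward in 30° steps with a crop at each.

```bash
cat > snap.py <<'E'
import sys,cv2
from h import *
from station import capture
plan(82.6,(.668,-.027,.11))
cv2.imwrite(f'pics/c_{sys.argv[1]}.png',capture('wrist')[225:400,210:345,::-1])
E
python3 -m pendant '[[[0,0,0,0,-0.175,0,30],[0,0,0,0,-0.175,0,30],[0,0,0,0,-0.175,0,30],[0,0,0,0,0,0,30]]]' >/dev/null; python3 snap.py 1
python3 -m pendant '[[[0,0,0,0,-0.175,0,30],[0,0,0,0,-0.175,0,30],[0,0,0,0,0,0,30]]]' >/dev/null;python3 snap.py 2
python3 -m pendant '[[[0,0,0,0,-0.175,0,30],[0,0,0,0,-0.175,0,30],[0,0,0,0,0,0,30]]]' >/dev/null;python3 snap.py 3
python3 -m pendant '[[[0,0,0,0,-0.175,0,30],[0,0,0,0,-0.175,0,30],[0,0,0,0,0,0,30]]]' >/dev/null;python3 snap.py 4
python3 -c "
import cv2
cv2.imwrite('pics/t1.png',cv2.hconcat([cv2.imread('pics/k0.png')[225:400,210:345]]+[cv2.imread(f'pics/c_{i}.png') for i in (1,2,3,4)]))"
```

```text
t 12.57 pos [ 0.6685 -0.0273  0.1145] yaw 112.77 level [ 0.0053  0.     -0.0043] turn y 0.5266 shift mm [0.2 4.5 0.5] q [-0.04  0.53  0.14  1.17 -0.   -0.44] F [-2.3 -2.1  5.3] op 36.6
t 13.0 pos [ 0.669  -0.0281  0.1146] yaw 132.79 level [ 0.0032  0.     -0.0075] turn y 0.8759 shift mm [1.  4.6 1.1] q [-0.04  0.53  0.14  1.17 -0.   -0.79] F [-0.1 -6.6  5.3] op 37.3
t 13.43 pos [ 0.6698 -0.0287  0.1146] yaw 152.82 level [ 0.0002  0.     -0.0098] turn y 1.2256 shift mm [1.5 4.6 2. ] q [-0.04  0.53  0.14  1.17 -0.   -1.14] F [ 3.7 -8.4  1.9] op 36.8
t 13.85 pos [ 0.6707 -0.029   0.1146] yaw 172.86 level [-0.0035 -0.     -0.011 ] turn y 1.5753 shift mm [1.7 4.6 3. ] q [-0.04  0.53  0.14  1.17 -0.   -1.49] F [  7.6 -10.   -0.4] op 36.8
```

View pics/t1.png

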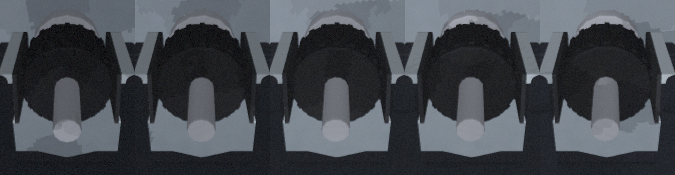

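No drop so far after 90°; the tip stays at row 130. The TCP path shows the knob axis is really at (0.671,-0.026), about 2.7 mm off my command, so I'll regrip centred before going on.

```bash
python3 -m pendant '[[[0,0,0,0,0,0,55],[0,0,0,0,0,0,55],[0,0,0,0,0,0,55]]]' 
python3 -c "
from h import *;plan(172.9,(.671,-.0262,.112))"
```

```text
clock: 14.28
eef_pos: [0.6681, -0.0262, 0.1135]
eef_rot: [-0.141, -2.159, 2.159]
wrist_force: [-0.7, -0.7, -0.4]
opening: 0.0547
t 14.28 pos [ 0.6681 -0.0262  0.1135] yaw 172.84 level [ 0.0002  0.     -0.0051] turn y -0.0011 shift mm [-2.9  1.5 -0.4] q [-0.04  0.53  0.14  1.17 -0.   -1.48] F [-0.7 -0.7 -0.4] op 54.7
```

```bash
python3 -m pendant '[[[-2.9,1,-0.4,0,0,-0.004,55],[0,0,0,0,0,0,30],[0,0,0,0,0,0,30],[0,0,0,0,0,0,30]]]' 40
python3 -m pendant '[[[0,0,0,0,-0.175,0,30],[0,0,0,0,-0.175,0,30],[0,0,0,0,0,0,30]]]' >/dev/null;python3 snap.py 5
python3 -m pendant '[[[0,0,0,0,-0.175,0,30],[0,0,0,0,-0.175,0,30],[0,0,0,0,0,0,30]]]' >/dev/null;python3 snap.py 6
python3 -m pendant '[[[0,0,0,0,-0.175,0,30],[0,0,0,0,-0.175,0,30],[0,0,0,0,0,0,30]]]' >/dev/null;python3 snap.py 7
python3 - <<'E'
import cv2,numpy as np
I=[cv2.imread(f'pics/c_{i}.png') for i in (4,5,6,7)]
cv2.imwrite('pics/t2.png',cv2.hconcat(I))
# centre-column profile: lowest bright spindle row
for i in I:
    g=i[...,1].astype(int)[:,60:75].mean(1);print(g[40:150:3].round().astype(int).tolist())
E
```

```text
clock: 14.78
eef_pos: [0.6711, -0.0262, 0.1126]
eef_rot: [-0.137, -2.158, 2.157]
wrist_force: [0.3, 0.7, 1.5]
opening: 0.0368
t 15.15 pos [ 0.6711 -0.0262  0.1126] yaw -167.18 level [-0.0001 -0.     -0.0014] turn y -4.3594 shift mm [-1.2  2.6  3. ] q [-0.04  0.54  0.15  1.18  0.   -1.83] F [-0.6  0.9  0.9] op 36.8
t 15.57 pos [ 0.6711 -0.0262  0.1126] yaw -147.3 level [-0.0006 -0.     -0.0012] turn y -4.0126 shift mm [-1.2  2.6  3. ] q [-0.04  0.54  0.15  1.18  0.   -2.18] F [-0.1  1.   1.5] op 37.3
t 16.0 pos [ 0.671  -0.0262  0.1125] yaw -127.33 level [-0.0008 -0.     -0.0009] turn y -3.6639 shift mm [-1.1  2.5  2.9] q [-0.04  0.54  0.15  1.18  0.   -2.53] F [-0.2  2.   1.2] op 36.6
[25, 28, 32, 38, 34, 36, 35, 36, 35, 37, 36, 36, 44, 112, 117, 109, 109, 110, 109, 108, 109, 109, 109, 109, 109, 109, 116, 136, 139, 140, 144, 145, 146, 143, 135, 135, 135]
[30, 36, 36, 35, 36, 35, 35, 36, 36, 35, 35, 45, 121, 123, 123, 122, 123, 123, 122, 121, 122, 122, 122, 122, 121, 130, 161, 159, 152, 149, 147, 137, 134, 118, 117, 117, 117]
[31, 40, 38, 38, 38, 36, 38, 36, 36, 38, 36, 46, 128, 129, 130, 130, 129, 129, 129, 129, 129, 131, 163, 165, 164, 163, 163, 162, 160, 122, 122, 121, 121, 121, 122, 122, 122]
[32, 40, 38, 37, 38, 38, 38, 37, 39, 36, 37, 46, 127, 130, 129, 130, 129, 130, 130, 129, 129, 129, 159, 164, 164, 163, 162, 161, 160, 128, 121, 121, 121, 121, 121, 158, 178]
```

View pics/t2.png

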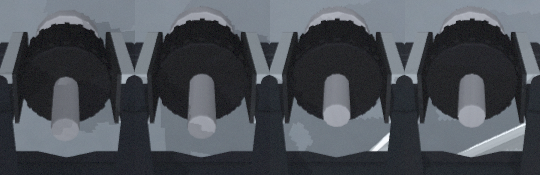

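The tip moved from row 128 to about row 115 between the 5th and 6th steps, so the drop came at 110–130° and I am now about 30° past it. The job now needs about 390° forward: 310° in this stroke, then a regrip and 80°.

```bash
python3 -m pendant '[[[0,0,0,0,0.18,0,30],[0,0,0,0,0.18,0,30],[0,0,0,0,0.18,0,30],[0,0,0,0,0.18,0,30],[0,0,0,0,0.18,0,30]]]' >/dev/null
python3 -m pendant '[[[0,0,0,0,0.18,0,30],[0,0,0,0,0.18,0,30],[0,0,0,0,0.18,0,30],[0,0,0,0,0.18,0,30],[0,0,0,0,0.18,0,30]]]' ; python3 snap.py 8
python3 -m pendant '[[[0,0,0,0,0.18,0,30],[0,0,0,0,0.18,0,30],[0,0,0,0,0.18,0,30],[0,0,0,0,0.18,0,30],[0,0,0,0,0.18,0,30]]]' >/dev/null
python3 -m pendant '[[[0,0,0,0,0.18,0,30],[0,0,0,0,0.18,0,30],[0,0,0,0,0.18,0,30],[0,0,0,0,0.18,0,30],[0,0,0,0,0.18,0,30]]]' ; python3 snap.py 9
python3 -m pendant '[[[0,0,0,0,0.18,0,30],[0,0,0,0,0.18,0,30],[0,0,0,0,0.18,0,30],[0,0,0,0,0.18,0,30],[0,0,0,0,0.18,0,30]]]' >/dev/null
python3 -m pendant '[[[0,0,0,0,0.18,0,30],[0,0,0,0,0.18,0,30],[0,0,0,0,0.18,0,30],[0,0,0,0,0.18,0,30],[0,0,0,0,0.18,0,30]]]'
python3 -m pendant '[[[0,0,0,0,0,0,30]]]' >/dev/null;python3 snap.py 10
python3 - <<'E'
import cv2
for i in(6,7,8,9,10):
    g=cv2.imread(f'pics/c_{i}.png')[...,1].astype(int)[:,60:75].mean(1);print(i,g[60:140:2].round().astype(int).tolist())
E
```

```text
clock: 17.3
eef_pos: [0.6712, -0.0262, 0.1126]
eef_rot: [-0.806, -1.693, 1.691]
wrist_force: [-0.3, 2.0, 1.0]
opening: 0.0369
t 17.3 pos [ 0.6712 -0.0262  0.1126] yaw 129.12 level [ 0.0012  0.     -0.0007] turn y 0.812 shift mm [-1.2  2.6  3. ] q [-0.04  0.54  0.15  1.18  0.   -0.72] F [-0.3  2.   1. ] op 36.9
clock: 18.6
eef_pos: [0.6711, -0.0263, 0.1126]
eef_rot: [-1.541, -0.36, 0.358]
wrist_force: [-0.9, 1.4, 2.9]
opening: 0.0367
t 18.6 pos [ 0.6711 -0.0263  0.1126] yaw 26.26 level [ 0.0005 -0.      0.0012] turn y -0.9834 shift mm [-1.1  2.6  3. ] q [-0.04  0.54  0.15  1.18  0.    1.07] F [-0.9  1.4  2.9] op 36.7
clock: 19.9
eef_pos: [0.6711, -0.0262, 0.1126]
eef_rot: [-1.309, 1.035, -1.037]
wrist_force: [-1.0, 2.1, 2.2]
opening: 0.0371
t 20.02 pos [ 0.6711 -0.0263  0.1126] yaw -76.29 level [-0.0012  0.      0.0001] turn y -2.7731 shift mm [-1.1  2.6  2.9] q [-0.04  0.54  0.15  1.18  0.    2.86] F [-1.8  1.1  0.6] op 36.9
6 [38, 37, 36, 37, 36, 36, 37, 82, 128, 129, 129, 130, 130, 129, 129, 129, 129, 129, 129, 129, 129, 129, 139, 163, 165, 164, 164, 164, 163, 163, 162, 162, 160, 137, 122, 122, 121, 122, 121, 122]
7 [39, 37, 39, 36, 37, 37, 37, 80, 127, 130, 131, 129, 130, 130, 129, 130, 129, 130, 130, 129, 129, 130, 134, 159, 164, 164, 164, 162, 162, 162, 162, 161, 160, 148, 121, 121, 120, 120, 121, 121]
8 [30, 30, 31, 30, 32, 31, 31, 70, 108, 111, 111, 111, 111, 111, 111, 111, 111, 111, 110, 111, 111, 124, 147, 149, 149, 150, 150, 151, 150, 153, 153, 150, 139, 138, 138, 138, 138, 138, 138, 138]
9 [36, 36, 37, 32, 33, 33, 31, 74, 110, 113, 112, 113, 112, 111, 112, 113, 112, 112, 112, 118, 157, 165, 164, 165, 164, 164, 164, 163, 163, 157, 121, 190, 192, 193, 193, 192, 193, 192, 191, 192]
10 [38, 39, 39, 40, 39, 38, 38, 88, 133, 136, 136, 136, 136, 137, 134, 126, 125, 128, 149, 155, 155, 153, 153, 153, 152, 152, 152, 149, 107, 98, 83, 130, 131, 135, 135, 135, 135, 135, 150, 175]
```

The spindle is still going down, with its lower edge now at crop row ~116, against ~126 before. Opening, rotating the tool back 180° and regripping.

```bash
python3 -m pendant '[[[0,0,0,0,0,0,60],[0,0,0,0,0,0,60],[0,0,0,0,0,0,60],[0,0,0,0,-0.18,0,60],[0,0,0,0,-0.18,0,60]]]' 
python3 -m pendant '[[[0,0,0,0,-0.18,0,60],[0,0,0,0,-0.18,0,60],[0,0,0,0,-0.18,0,60],[0,0,0,0,-0.18,0,60],[0,0,0,0,-0.18,0,60]]]' >/dev/null
python3 -m pendant '[[[0,0,0,0,-0.18,0,60],[0,0,0,0,-0.18,0,60],[0,0,0,0,-0.18,0,60],[0,0,0,0,-0.18,0,60],[0,0,0,0,-0.18,0,60]]]' >/dev/null
python3 -m pendant '[[[0,0,0,0,-0.18,0,60],[0,0,0,0,-0.18,0,60],[0,0,0,0,-0.18,0,60],[0,0,0,0,-0.18,0,60],[0,0,0,0,-0.18,0,60]]]' >/dev/null
python3 -m pendant '[[[0,0,0,0,0,0,30],[0,0,0,0,0,0,30],[0,0,0,0,0,0,30],[0,0,0,0,0,0,30],[0,0,0,0,0,0,30]]]' 40
python3 snap.py 11
python3 -m pendant '[[[0,0,0,0,0.175,0,30],[0,0,0,0,0.175,0,30],[0,0,0,0,0.175,0,30],[0,0,0,0,0.175,0,30]]]'
python3 -m pendant '[[[0,0,0,0,0.175,0,30],[0,0,0,0,0.175,0,30],[0,0,0,0,0.175,0,30],[0,0,0,0,0.175,0,30],[0,0,0,0,0,0,30]]]'
python3 snap.py 12
python3 - <<'E'
import cv2
I=[cv2.imread(f'pics/c_{i}.png') for i in (4,7,8,9,10,11,12)]
cv2.imwrite('pics/t3.png',cv2.resize(cv2.hconcat(I[1:]),(800,173)))
for i in I:
    g=i[...,1].astype(int)[:,60:75].mean(1);print(g[70:140:2].round().astype(int).tolist())
E
```

```text
clock: 20.7
eef_pos: [0.6711, -0.0264, 0.1125]
eef_rot: [-1.436, 0.753, -0.755]
wrist_force: [-0.2, -0.2, -0.4]
opening: 0.06
clock: 23.2
eef_pos: [0.6711, -0.0262, 0.1127]
eef_rot: [-1.133, -1.324, 1.322]
wrist_force: [-1.8, 0.5, 3.7]
opening: 0.0367
t 23.2 pos [ 0.6711 -0.0262  0.1127] yaw 98.89 level [ 0.0014  0.     -0.0001] turn y 0.2843 shift mm [-1.2  2.7  3. ] q [-0.04  0.54  0.15  1.18  0.   -0.19] F [-1.8  0.5  3.7] op 36.7
clock: 23.75
eef_pos: [0.6712, -0.0262, 0.1128]
eef_rot: [-1.421, -0.796, 0.794]
wrist_force: [-1.1, 1.4, 4.1]
opening: 0.0366
clock: 24.38
eef_pos: [0.6711, -0.0262, 0.1127]
eef_rot: [-1.556, -0.258, 0.256]
wrist_force: [-2.0, 0.9, 4.7]
opening: 0.0368
t 24.38 pos [ 0.6711 -0.0262  0.1127] yaw 18.76 level [ 0.0003 -0.      0.0014] turn y -1.1142 shift mm [-1.2  2.7  3. ] q [-0.04  0.54  0.15  1.18  0.    1.2 ] F [-2.   0.9  4.7] op 36.8
[36, 36, 35, 44, 105, 117, 117, 114, 109, 109, 110, 109, 109, 110, 109, 109, 110, 110, 109, 109, 109, 109, 108, 109, 116, 134, 138, 139, 138, 143, 144, 145, 145, 146, 145]
[37, 37, 80, 127, 130, 131, 129, 130, 130, 129, 
[... 271 characters left out ...]
, 138, 138, 138, 138, 138]
[33, 31, 74, 110, 113, 112, 113, 112, 111, 112, 113, 112, 112, 112, 118, 157, 165, 164, 165, 164, 164, 164, 163, 163, 157, 121, 190, 192, 193, 193, 192, 193, 192, 191, 192]
[38, 38, 88, 133, 136, 136, 136, 136, 137, 134, 126, 125, 128, 149, 155, 155, 153, 153, 153, 152, 152, 152, 149, 107, 98, 83, 130, 131, 135, 135, 135, 135, 135, 150, 175]
[24, 23, 63, 93, 94, 94, 93, 94, 94, 94, 93, 93, 95, 120, 128, 129, 129, 129, 128, 128, 128, 129, 126, 95, 29, 64, 117, 117, 118, 118, 118, 119, 119, 118, 119]
[34, 33, 79, 113, 115, 114, 114, 113, 113, 112, 112, 119, 156, 163, 164, 164, 164, 163, 162, 163, 165, 157, 58, 36, 38, 109, 192, 193, 193, 193, 193, 193, 193, 193, 193]
```

View pics/t3.png

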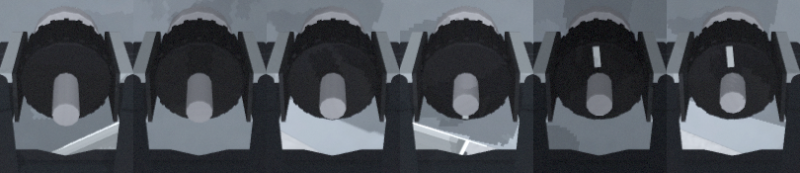

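The tip keeps moving down. In the last two crops the knob's mark is at the same place relative to the fingers, so the knob did not slip during the last stroke. Checking depth by projection.

Run:
```python
from h import *
m=camera_model('wrist');Ti=np.linalg.inv(m['mount'])
def row(d,ez,z0):
    p=Ti@[0,-(.166-d-z0),ez,1];q=np.array(m['mtx'])@p[:3];return q[1]/q[2]-225
for d in(0,.0045,.0055,.006,.008,.0105,.0115,.012,.0125,.0135):print(d,[round(row(d,e,.1127),1) for e in(.005,-.005)])
```

```text
0 [np.float64(116.4), np.float64(141.1)]
0.0045 [np.float64(107.0), np.float64(131.0)]
0.0055 [np.float64(105.0), np.float64(128.9)]
0.006 [np.float64(104.0), np.float64(127.8)]
0.008 [np.float64(100.2), np.float64(123.7)]
0.0105 [np.float64(95.5), np.float64(118.7)]
0.0115 [np.float64(93.7), np.float64(116.8)]
0.012 [np.float64(92.8), np.float64(115.8)]
0.0125 [np.float64(91.9), np.float64(114.9)]
0.0135 [np.float64(90.2), np.float64(113.0)]
```

Projection puts the spindle at about 12 mm: the upper edge is at row 93 (predicted 92.8), and it was at 104.8 before the turn, which is 5.6 mm. The turned angle agrees. One last look at the tray and bystanders.

```bash
python3 -m pendant '[[[0,0,0,0,0,0,30],[0,0,0,0,0,0,30]]]'
python3 - <<'E'
from station import capture
import cv2
a=capture('side')[150:290,165:395]
b=capture('side');c=cv2.resize(capture('top'),(400,300))
cv2.imwrite('pics/last.png',cv2.vconcat([cv2.resize(a,(800,280))[:, :],cv2.hconcat([cv2.resize(b,(400,300)),c])])[...,::-1])
E
```

```text
clock: 24.68
eef_pos: [0.6711, -0.0262, 0.1127]
eef_rot: [-1.555, -0.26, 0.258]
wrist_force: [-1.5, 1.5, 5.3]
opening: 0.037
```

View pics/last.png

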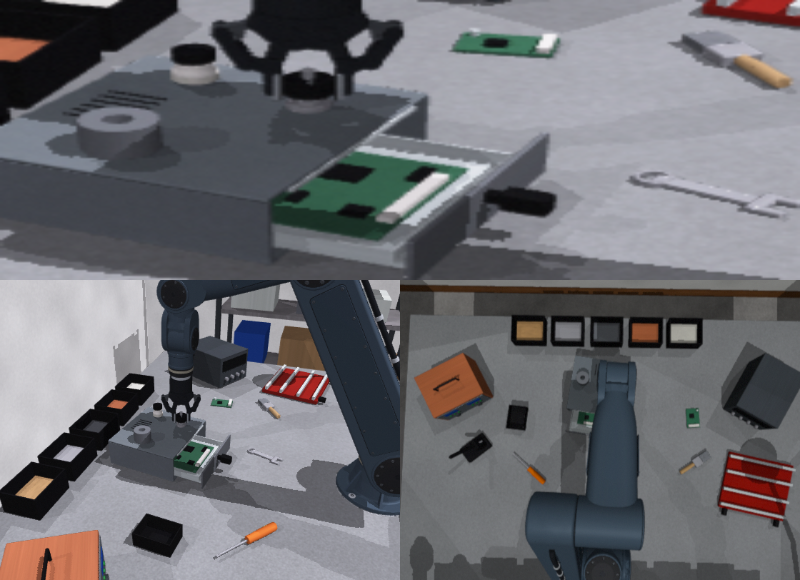

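The tray is still fully out, with the pull at (520,201) in the stretched crop as before. The knob is gripped and the bystanders are in place, so I'm handing in.

```bash
python3 -c "
from station import ticket
print(ticket.finish_job())"
```

```text
the job is handed in; nothing more can be done
None
```

The job is handed in at about 25 s of the 72 s allowed, with the gripper still holding the knob. No verdict is reported.

**What I did**
- **Tray:** I pulled it out about 73 mm until it hit its stop, where the force rose to about 40 N.
- **Backward turn:** I turned the knob backward about 150° in total. The spindle dropped between 110° and 130°.
- **Forward turn:** I turned it forward about 390° in two strokes with a regrip, which is one turn plus the roughly 30° I had gone past the drop.

**Last checks**
- **Spindle:** it measured about 12 mm down in the wrist picture (11.9 and 12.4 mm from its two edges), and the turned angle agrees.
- **Grip:** the gripper was set to 40 N and the opening held at 37 mm.
- **Tray and bystanders:** the last picture shows the tray still out at its stop and everything else looking in place. I judged the bystanders by eye, without measuring them.

**What went wrong**
- The wrist joint hit its limit on the first approach, which tilted the tool about 2.7°. I levelled it and used the opposite yaw.
- My first grip on the knob was about 2.7 mm off its axis, with up to about 12 N sideways. I regripped it centred.
- The knob's position read 666 to 671 mm in x in different pictures. The way the gripper moved while turning settled it at 671 mm.

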